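# Find the unbolted lid of the specimen box and open it

## Robot

A 7-joint arm with a two-finger parallel gripper is mounted at the origin on a cart in front of the work surface, level with it; the furniture and walls round the work are solid. World frame = base frame: x ahead of the robot, y to its left, z up, the work surface at z = 0. Lengths are in mm, angles in rad, forces in N, time in s.
With the tool pointing down it reaches from about 400 to 875 mm from the base axis. Payload 4.4 kg.
Tool frame: the origin (TCP) lies midway between the tips of the shut fingers; the grasp point (between the pads) lies ctrl.grip_depth behind it (ctrl.grip_depth is the distance from the TCP to the grasp point, in mm); z points along the fingers, y is the line along which they close (so a half turn about z gives the same grasp; the last joint's range is limited). The gripper opens to 85 mm and grips with 20 to 120 N. Pads are 22 mm wide; open, the fingers measure 114 mm over their backs; the gripper's body (76 mm by 85 mm) begins 54 mm behind the grasp point. The pads swing forward as they close: fully open they stand 13 mm farther back than shut.
Start: joints at [1.246, 0.628, 0.038, 1.517, -0.027, 0.996, -0.02], TCP at [166.376, -628.36, 231.313] pointing down, gripper open.
Joint ranges: [-3.06, 3.06], [-0.37, 2.12], [-1.25, 1.32], [0.18, 2.47], [-1.1, 4.24], [0.23, 1.98], [-2.94, 2.94]. Speed limits (rad/s): [2.57, 2.57, 3.14, 3.14, 3.14, 3.14, 3.14].

## Interface

Orientations are given as [roll, pitch, yaw] about the fixed x, y, z axes, in that order (R = Rz(yaw) Ry(pitch) Rx(roll)).
In Python, from cell import ctrl gives the robot as it stands.
- The arm moves only by the tool carry_out, never from a script. Its argument "deltas" is one flat list of numbers, 7 for each row, row after row: the turn, a rotation vector about the tool's x, y, z in degrees, then the shift along the tool's x, y, z in m, then the closure, from -1 (fully open) to 1 (shut). In form: [wx, wy, wz, dx, dy, dz, claw, wx, wy, wz, dx, dy, dz, claw, ...]. A call has 1 to 12 rows; each row shifts and turns the commanded pose from where the row before left it, along the tool's axes as they then stand; what a row does not reach is not made up. A row lasts 1/8 s, in which the tool goes at most 62.5 mm and 10.7 degrees, less where a joint would pass 70% of its speed; a pose out of reach is approached as far as the arm can. A call with a gripper value outside its range is refused whole. The fingers move at their own pace and stop on an object; the grip force is fixed at half the most. Time passes only in rows, so rows that do not move let the fingers close. It gives the time, the measured TCP pose, the force, the opening and the grip force at its end, in the units of the state.
- ctrl.read_state(): the state, without advancing time (a new reading comes with each control period).
- ctrl.get_image(name): name is "scene" or "top"; returns the picture (480x640x3 uint8, red, green, blue); there is no depth.
- ctrl.calibration(name): a dict with "mtx" (3x3 intrinsics, pixels), "distortion" ([k1, k2, p1, p2, k3] as OpenCV has them; the pictures are not rectified), "R" (3x3) and "t" (3): a world point X has camera coordinates R X + t. Camera axes: x right, y down, z forward; pixel columns grow to the right and rows downward; lengths in mm; the calibration is good to about 2 mm. A picture is of the moment at which its call begins. calibration takes no time and is no camera call.
- ctrl.finish_job(): hands the job in; it is judged then, once.
The state is a dict: "clock": time; "qpos": joint angles; "qd": joint speeds; "tau": joint torques, N m; "eef_pos": TCP position; "tool_rot": TCP orientation; "force": force on the tool from outside, world axes, zero at the start; "torque": the same for the moment, N m; "width": finger opening in mm; "gripper_force": force on a finger pad.
Only numpy, scipy, OpenCV 4.12 (cv2) and the standard library are available. Lean on these libraries where they do the work, as an engineer would, in place of code of your own. Each camera call takes 0.05 s, during which the arm holds its last target. There are 200 camera calls.

## Task

Three of the four lids of the grey specimen box are bolted from inside and one was left unbolted, but they all look alike: press down on the black ribbed strip at the back of one lid after another, without forcing any, until one gives and its front edge tips up. Then push that raised front edge up and over with the fingertips until the lid stands fully open against its stop, and leave it standing open with the other lids shut. Pick nothing up, and leave the loose things round the box where they are.

Things in the scene. Friction and masses are not known exactly. Their poses are not given: they have to be found in the camera images.
- specimen_box: fixed grey steel specimen box, 130 x 264 x 64 mm high, card holders on its front (-x). In its top lie four like aluminium lids, flush between 4 to 6 mm walls: lid_1 to lid_4 at y = 0.096, 0.032, -0.032, -0.096. Origin on the underside, below the lids' pivot line, which runs along y at height 60 mm; front face x = -0.073, back face x = 0.057. Under a lid's back part the bay is hollow, 50 mm deep.
- lid_1 (a joint): angle of lid 1 (rad): 0 shut, grows as its front edge rises, 1.57 upright, 1.75 stop (leaning back). Lid 112 x 58 x 5 mm, pivot 64 mm from its front edge, 48 mm from its back edge; pressing the back tips the front up. Friction hinge (0.07 N m, about 3 N on the strip) stays where left. Bolted, it gives under 2 mm (0.06 rad); which lid is unbolted varies and does not show.
- lid_1_press (a point): middle of the black ribbed press strip (34 x 50 mm) on top of the back part of lid 1, 28 mm behind its pivot; axes as the box while shut, turning with the lid
- lid_1_front (a point): middle of the front edge of lid 1, half way up its 5 mm thickness, 64 mm before its pivot; turns with the lid
- lid_2 (a joint): angle of lid 2 (rad): 0 shut, grows as its front edge rises, 1.57 upright, 1.75 stop (leaning back). Lid 112 x 58 x 5 mm, pivot 64 mm from its front edge, 48 mm from its back edge; pressing the back tips the front up. Friction hinge (0.07 N m, about 3 N on the strip) stays where left. Bolted, it gives under 2 mm (0.06 rad); which lid is unbolted varies and does not show.
- lid_2_press (a point): middle of the black ribbed press strip (34 x 50 mm) on top of the back part of lid 2, 28 mm behind its pivot; axes as the box while shut, turning with the lid
- lid_2_front (a point): middle of the front edge of lid 2, half way up its 5 mm thickness, 64 mm before its pivot; turns with the lid
- lid_3 (a joint): angle of lid 3 (rad): 0 shut, grows as its front edge rises, 1.57 upright, 1.75 stop (leaning back). Lid 112 x 58 x 5 mm, pivot 64 mm from its front edge, 48 mm from its back edge; pressing the back tips the front up. Friction hinge (0.07 N m, about 3 N on the strip) stays where left. Bolted, it gives under 2 mm (0.06 rad); which lid is unbolted varies and does not show.
- lid_3_press (a point): middle of the black ribbed press strip (34 x 50 mm) on top of the back part of lid 3, 28 mm behind its pivot; axes as the box while shut, turning with the lid
- lid_3_front (a point): middle of the front edge of lid 3, half way up its 5 mm thickness, 64 mm before its pivot; turns with the lid
- lid_4 (a joint): angle of lid 4 (rad): 0 shut, grows as its front edge rises, 1.57 upright, 1.75 stop (leaning back). Lid 112 x 58 x 5 mm, pivot 64 mm from its front edge, 48 mm from its back edge; pressing the back tips the front up. Friction hinge (0.07 N m, about 3 N on the strip) stays where left. Bolted, it gives under 2 mm (0.06 rad); which lid is unbolted varies and does not show.
- lid_4_press (a point): middle of the black ribbed press strip (34 x 50 mm) on top of the back part of lid 4, 28 mm behind its pivot; axes as the box while shut, turning with the lid
- lid_4_front (a point): middle of the front edge of lid 4, half way up its 5 mm thickness, 64 mm before its pivot; turns with the lid
- marker_red: marker pen, white with red cap, 13 x 136 x 14 mm, lying in front of the box; loose, to be left alone; origin at the middle of its underside
- mount_green: green round specimen mount, 30 mm across, 19 mm high, in front of the box; loose, to be left alone; origin at the middle of its underside
- mount_red: dark red round specimen mount, 30 mm across, 22 mm high, in front of the box; loose, to be left alone; origin at the middle of its underside
- tweezers: steel tweezers, 12 x 120 x 9 mm, lying behind the box; loose, to be left alone; origin at the middle of its underside
- petri_dish: clear glass dish, 64 mm across, 14 mm high, behind the box; loose, to be left alone; origin at the middle of its underside
- lens_case: screw-capped lens case, 39 mm across, 60 mm high, cream with black cap, beside the left end of the box; loose, to be left alone; origin at the middle of its underside
- microscope: tall white inverted microscope with black eyepieces and a teal lamp head, fixed, to the left of the box; not part of the job, go round it. Origin under its middle; it fills about 0.13 m either side of it in y and 0.14 m towards the robot (0.26 m at the eyepieces, 0.29 to 0.45 m above the worktop); its lamp head reaches 0.6 m height.

How it is judged (in metres and radians):
On the way:
1. a lid has been tipped by pressing its back part: its front edge stands up (value of joint any of lid_1, lid_2, lid_3, lid_4 above 0.25 rad and value of joint each of lid_1, lid_2, lid_3, lid_4 below 1.3 rad), for 0.2 s.
At the end, for the whole second after the job is handed in: the unbolted lid stands open at more than 1.5 rad (its stop is at 1.75), at rest; the other three lids are shut (less than 0.1 rad) (((value of joint lid_1 above 1.5 rad and value of joint each of lid_2, lid_3, lid_4 below 0.1 rad) or (value of joint lid_2 above 1.5 rad and value of joint each of lid_1, lid_3, lid_4 below 0.1 rad) or (value of joint lid_3 above 1.5 rad and value of joint each of lid_1, lid_2, lid_4 below 0.1 rad) or (value of joint lid_4 above 1.5 rad and value of joint each of lid_1, lid_2, lid_3 below 0.1 rad)) and velocity of joint lid_1 between -0.05 and 0.05 rad/s and velocity of joint lid_2 between -0.05 and 0.05 rad/s and velocity of joint lid_3 between -0.05 and 0.05 rad/s and velocity of joint lid_4 between -0.05 and 0.05 rad/s); the robot touches nothing.
It fails at once if a lid is forced: pressed or pushed with more than 60 N (contact force between any of the arm, the fingers and specimen_box above 60 N).
It fails at once if one of the loose things round the box is lifted or shifted by more than 20 mm (distance of any of marker_red, mount_green, mount_red, tweezers, petri_dish, lens_case from where it was at the start of the episode above 0.02 m).
It also fails if it takes over 58 s, if anything falls off the work surface, if the arm or the gripper's body presses on something with over 40 N, if the wrist force passes 120 N, or if a joint passes its speed limit or range.

## Working session

There is one attempt and no reset: what is moved stays moved. The work goes in short steps, Python scripts to look and compute and a tool call to move; the robot and the scene stay as the last step left them, time stands still between calls to the robot, and variables do not carry over. Pictures are saved under pics/ and viewed, at most 10 in all, crops included, and the job is handed in when it is done.

Besides the shell and the picture viewer there is one more tool, called after "Request:" as name(argument=value, ...), one argument or row to a line, values as JSON. carry_out: Moves the arm, as the interface text tells. Its arguments: {"type":"object","properties":{"deltas":{"type":"array"}},"required":["deltas"]}

```bash
ls; mkdir -p pics; python3 - <<'E'
from cell import ctrl
import cv2
for n in("scene","top"):
    cv2.imwrite(f"pics/{n}0.png",ctrl.get_image(n)[...,::-1])
    c=ctrl.calibration(n); print(n,c)
s=ctrl.read_state(); print(s, ctrl.grip_depth)
E
```

```text
pics
scene {'mtx': array([[511.53307377,   0.        , 317.90556603],
       [  0.        , 511.53307377, 235.22141753],
       [  0.        ,   0.        ,   1.        ]]), 'distortion': array([0.03951557, 0.        , 0.        , 0.        , 0.        ]), 'R': array([[ 0.50030446, -0.86564135, -0.01898669],
       [-0.6350716 , -0.35196301, -0.68760898],
       [ 0.58854015,  0.35607174, -0.7258329 ]]), 't': array([-329.79088177,  338.83734421,  643.29566276])}
top {'mtx': array([[541.83260324,   0.        , 329.35539256],
       [  0.        , 541.83260324, 240.88856275],
       [  0.        ,   0.        ,   1.        ]]), 'distortion': array([-0.01126498,  0.        ,  0.        ,  0.        ,  0.        ]), 'R': array([[ 0.0062448 , -0.99946514,  0.03210041],
       [-0.99553627, -0.00923695, -0.09392665],
       [ 0.09417292, -0.03137057, -0.99506148]]), 't': array([-107.35179439,  512.10713414,  985.90647107])}
{'clock': 0.1, 'qpos': array([ 1.2461818 ,  0.62925847,  0.03842328,  1.51829701, -0.02698461,
        0.99630452, -0.01996544]), 'qd': array([ 2.71574606e-04, -1.76590750e-03, -1.09194415e-03, -3.66296515e-03,
       -1.23114739e-05,  1.81913831e-03,  8.75930227e-04]), 'tau': array([ 1.87858859e-03, -5.64532936e+01,  1.22947946e+00, -1.93975157e+01,
        1.11048928e-02,  5.31783822e-03, -9.22457161e-06]), 'eef_pos': array([ 166.24596953, -627.78187263,  230.46824773]), 'tool_rot': array([-3.13984275e+00,  1.89237528e-05,  2.58874194e-01]), 'force': array([ 0.07848284, -0.51465123,  0.3413848 ]), 'torque': array([0.00578133, 0.00139144, 0.03230262]), 'gripper_force': 0.0, 'width': 85.40307631368029} 18.700000000000003
```

View pics/top0.png

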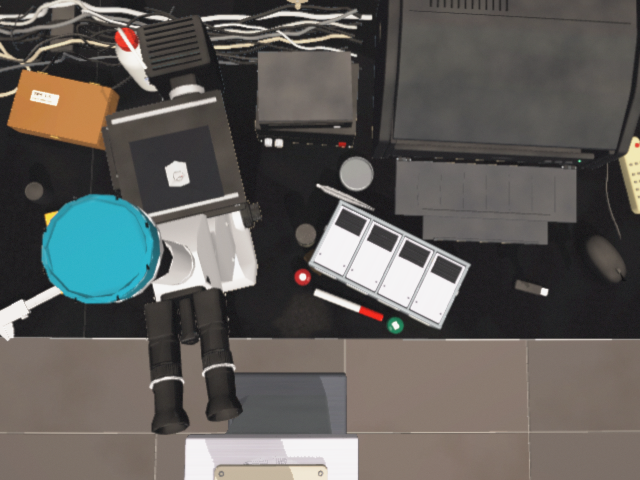

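View pics/scene0.png

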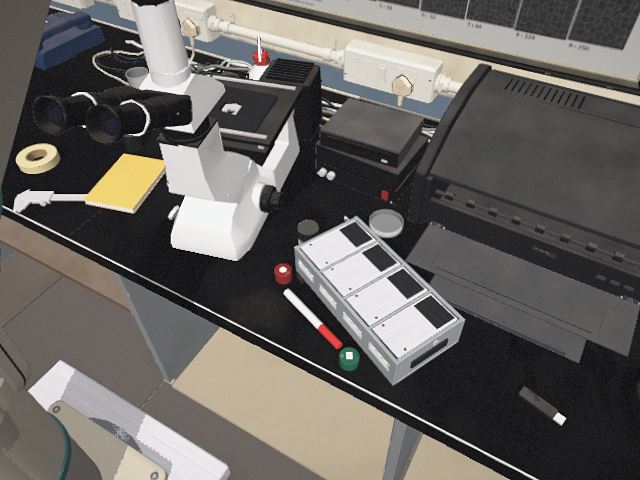

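The top view shows the box's lids with dark strips at about (352,218), (382,235), (415,252), (447,270). The red mount is at (303,277), the marker runs (315,292)-(382,318), the green mount is at (396,325), the lens case at (306,235), and the dish and tweezers sit behind at (356,174) and (345,196). The scene view agrees.

```bash
cat > h.py <<'E'
import numpy as np, cv2
from cell import ctrl
def ray(n,uv,z):
    c=ctrl.calibration(n); uv=np.asarray(uv,float).reshape(-1,1,2)
    p=cv2.undistortPoints(uv,c["mtx"],c["distortion"]).reshape(-1,2)
    d=np.c_[p,np.ones(len(p))]@c["R"]; o=-c["R"].T@c["t"]
    return o+d*((z-o[2])/d[:,2])[:,None]
def proj(n,X):
    c=ctrl.calibration(n)
    return cv2.projectPoints(np.asarray(X,float).reshape(-1,1,3),cv2.Rodrigues(c["R"])[0],c["t"],c["mtx"],c["distortion"])[0].reshape(-1,2)
E
python3 - <<'E'
from h import *
L=np.array([[28,y] for y in (96,32,-32,-96)],float)
for n,seeds in(("top",[(352,218),(382,235),(415,252),(447,270)]),("scene",[(356,234),(379,258),(403,283),(434,312)])):
    g=cv2.cvtColor(cv2.imread(f"pics/{n}0.png"),cv2.COLOR_BGR2GRAY)
    m=(g<95).astype(np.uint8)
    _,lab,st,ce=cv2.connectedComponentsWithStats(m,connectivity=4)
    uv=[]
    for s in seeds:
        k=lab[s[1],s[0]]; uv.append(ce[k]); print(n,s,k,st[k],ce[k])
    P=ray(n,uv,63)[:,:2]
    A,_=cv2.estimateAffinePartial2D(L,P); print(P.round(1),A.round(3),np.degrees(np.arctan2(A[1,0],A[0,0])),(P-(L@A[:,:2].T+A[:,2])).round(1))
E
```

```text
top (352, 218) 38 [336 209  30  26 436] [350.24770642 221.93348624]
top (382, 235) 48 [368 225  29  26 427] [382.34192037 237.69789227]
top (415, 252) 55 [399 241  30  26 429] [413.96503497 253.5034965 ]
top (447, 270) 58 [432 257  29  26 436] [445.96559633 269.25229358]Traceback (most recent call last):
  File "<stdin>", line 11, in <module>
cv2.error: OpenCV(4.12.0) /io/opencv/modules/calib3d/src/ptsetreg.cpp:1108: error: (-215:Assertion failed) count >= 0 && to.checkVector(2) == count in function 'estimateAffinePartial2D'
```

```bash
python3 - <<'E'
from h import *
L=np.array([[28,y] for y in (96,32,-32,-96)],float)
for n,seeds in(("top",[(352,218),(382,235),(415,252),(447,270)]),("scene",[(356,234),(379,258),(403,283),(434,312)])):
    g=cv2.cvtColor(cv2.imread(f"pics/{n}0.png"),cv2.COLOR_BGR2GRAY)
    m=(g<110).astype(np.uint8)
    _,lab,st,ce=cv2.connectedComponentsWithStats(m,connectivity=4)
    uv=[ce[lab[s[1],s[0]]] for s in seeds]; print([st[lab[s[1],s[0]]][4] for s in seeds])
    P=np.ascontiguousarray(ray(n,uv,63)[:,:2])
    A,_=cv2.estimateAffinePartial2D(L,P,ransacReprojThreshold=20); print(P.round(1),A.round(3),np.degrees(np.arctan2(A[1,0],A[0,0])),(P-(L@A[:,:2].T+A[:,2])).round(1))
    g3=cv2.imread(f"pics/{n}0.png")
    hull=np.array([[-73,132],[57,132],[57,-132],[-73,-132]],float)
    A2=A/np.hypot(A[0,0],A[1,0]);A2[:,2]=A[:,2]
    W=hull@A[:,:2].T+A[:,2]; q=proj(n,np.c_[W,np.full(4,64)])
    cv2.polylines(g3,[q.round().astype(int)],True,(0,0,255),1)
    c=q.mean(0); cr=g3[int(c[1])-90:int(c[1])+90,int(c[0])-110:int(c[0])+110]
    cv2.imwrite(f"pics/{n}1.png",cv2.resize(cr,None,fx=1.8,fy=3 if 0 else 1.8))
a=cv2.imread("pics/top1.png");b=cv2.imread("pics/scene1.png");cv2.imwrite("pics/both1.png",np.hstack([a,b]))
E
```

```text
[np.int32(442), np.int32(444), np.int32(447), np.int32(445)]
[[ 544.2 -139.9]
 [ 515.9 -197.6]
 [ 488.2 -255.3]
 [ 460.1 -312.8]] [[ 9.01000e-01  4.38000e-01  4.76855e+02]
 [-4.38000e-01  9.01000e-01 -2.14162e+02]] -25.910742924873528 [[ 0.1  0. ]
 [-0.2 -0. ]
 [ 0.1 -0. ]
 [-0.   0. ]]
[np.int32(405), np.int32(463), np.int32(536), np.int32(638)]
[[ 546.3 -140. ]
 [ 518.3 -197.8]
 [ 489.7 -255.7]
 [ 461.4 -313.4]] [[ 9.03000e-01  4.43000e-01  4.78649e+02]
 [-4.43000e-01  9.03000e-01 -2.14314e+02]] -26.103183234056466 [[-0.1  0. ]
 [ 0.2 -0. ]
 [-0.1 -0.1]
 [-0.   0.1]]
```

View pics/both1.png

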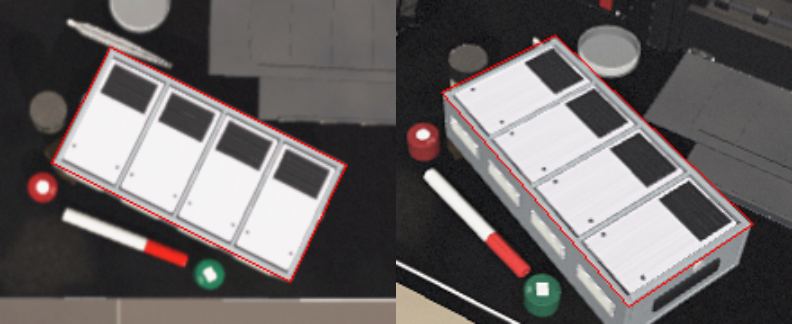

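The projected outline fits the box in both views: origin about (477.5, -214.2), yaw -26.0°. I'll add a helper that gives the TCP in box axes.

```bash
cat >> h.py <<'E'
O=np.array([477.3,-214.2]); YAW=np.radians(-26.0)
Rb=np.array([[np.cos(YAW),-np.sin(YAW)],[np.sin(YAW),np.cos(YAW)]])
def st():
    s=ctrl.read_state(); p=s["eef_pos"]; b=(p[:2]-O)@Rb
    print("t",round(s["clock"],2),"box xyz",b.round(1),p[2].round(1),"yaw err deg",np.degrees(s["tool_rot"][2]-YAW).round(2),"rp",s["tool_rot"][:2].round(4),"F",s["force"].round(1),"w",round(s["width"],1))
E
python3 -c "from h import *; st(); print(Rb@[[30],[-96]]+O[:,None])"
```

```text
t 0.1 box xyz [ -98.3 -508.1] 230.5 yaw err deg 40.83 rp [-3.1398  0.    ] F [ 0.1 -0.5  0.3] w 85.4
[[ 462.1801913 ]
 [-313.63536285]]
```

Request:
carry_out(
  deltas=[0,0,10.2,0,0,0,1,0,0,10.2,0,0,0,1,0,0,10.2,0,0,0,1,0,0,10.2,0,0,0,1],
)

```text
clock: 0.6
eef_pos: [166.3, -628.0, 230.8]
tool_rot: [-3.141, 0.001, -0.459]
force: [0.0, 0.1, -0.7]
width: 12.3
gripper_force: 0.0
```

```bash
python3 -c "from h import *; st()"
```

```text
t 0.6 box xyz [ -98.1 -508.2] 230.8 yaw err deg -0.31 rp [-3.1407e+00  7.0000e-04] F [ 0.   0.1 -0.7] w 12.3
```

Request:
carry_out(
  deltas=[0,0,0,0.0128,-0.0412,0,1,0,0,0,0.0128,-0.0412,0,1,0,0,0,0.0128,-0.0412,0,1,0,0,0,0.0128,-0.0412,0,1,0,0,0,0.0128,-0.0412,0,1,0,0,0,0.0128,-0.0412,0,1,0,0,0,0.0128,-0.0412,0,1,0,0,0,0.0128,-0.0412,0,1,0,0,0,0.0128,-0.0412,0,1,0,0,0,0.0128,-0.0412,0,1,0,0,0,0,0,0.05,1,0,0,0,0,0,0.05,1],
)

```text
clock: 2.1
eef_pos: [462.9, -313.3, 130.4]
tool_rot: [-3.142, -0.002, -0.451]
force: [0.9, 0.2, 0.0]
width: 0.1
gripper_force: 0.0
```

```bash
python3 -c "from h import *; st()"
```

```text
t 2.1 box xyz [ 30.5 -95.4] 130.4 yaw err deg 0.15 rp [-3.1416e+00 -1.7000e-03] F [0.9 0.2 0. ] w 0.1
```

Request:
carry_out(
  deltas=[0,0,0,0,0,0.03,1,0,0,0,0,0,0.02,1,0,0,0,0,0,0.01,1,0,0,0,0,0,0,1],
)

```text
clock: 2.6
eef_pos: [461.6, -313.9, 70.9]
tool_rot: [-3.141, 0.001, -0.453]
force: [0.0, -0.0, -0.5]
width: -0.3
gripper_force: 0.0
```

Request:
carry_out(
  deltas=[0,0,0,0,0,0.002,1,0,0,0,0,0,0.002,1,0,0,0,0,0,0.001,1,0,0,0,0,0,0,1],
)

```text
clock: 3.1
eef_pos: [462.0, -314.1, 66.5]
tool_rot: [3.142, -0.0, -0.453]
force: [-0.3, -0.5, -0.2]
width: 0.1
gripper_force: 0.0
```

Request:
carry_out(
  deltas=[0,0,0,0,0,0.001,1,0,0,0,0,0,0,1],
)

```text
clock: 3.35
eef_pos: [461.8, -314.0, 65.3]
tool_rot: [-3.142, 0.0, -0.453]
force: [-0.6, 0.1, 0.0]
width: -0.1
gripper_force: 0.0
```

Request:
carry_out(
  deltas=[0,0,0,0,0,0.001,1,0,0,0,0,0,0,1],
)

```text
clock: 3.6
eef_pos: [462.0, -314.1, 64.4]
tool_rot: [3.142, -0.0, -0.453]
force: [0.4, -0.0, 1.6]
width: -0.2
gripper_force: 0.7
```

Contact is starting. I'll go on 1 mm at a time.

Request:
carry_out(
  deltas=[0,0,0,0,0,0.001,1,0,0,0,0,0,0,1],
)

```text
clock: 3.85
eef_pos: [462.1, -314.2, 64.1]
tool_rot: [-3.141, -0.001, -0.453]
force: [-1.8, 1.1, 8.5]
width: -0.1
gripper_force: 4.1
```

Request:
carry_out(
  deltas=[0,0,0,0,0,0.001,1,0,0,0,0,0,0,1],
)

```text
clock: 4.1
eef_pos: [462.1, -314.2, 64.0]
tool_rot: [-3.141, -0.001, -0.453]
force: [-2.9, 1.6, 15.4]
width: 0.1
gripper_force: 8.0
```

Request:
carry_out(
  deltas=[0,0,0,0,0,0.001,1,0,0,0,0,0,0,1],
)

```text
clock: 4.35
eef_pos: [462.1, -314.2, 63.9]
tool_rot: [-3.141, -0.001, -0.454]
force: [-4.8, 2.0, 24.2]
width: 0.2
gripper_force: 12.0
```

24 N with no give, so lid 4 is bolted. Going to lid 3.

Request:
carry_out(
  deltas=[0,0,0,0,0,-0.014,1,0,0,0,0,-0.032,0,1,0,0,0,0,-0.032,0,1,0,0,0,0,0,0.01,1,0,0,0,0,0,0,1],
)

```text
clock: 4.97
eef_pos: [489.4, -256.7, 64.7]
tool_rot: [3.141, 0.001, -0.453]
force: [0.3, 0.5, -0.4]
width: -0.3
gripper_force: 0.0
```

Request:
carry_out(
  deltas=[0,0,0,0,0,0.001,1,0,0,0,0,0,0.001,1,0,0,0,0,0,0,1],
)

```text
clock: 5.35
eef_pos: [489.1, -257.9, 64.2]
tool_rot: [3.141, -0.0, -0.455]
force: [-1.8, -0.7, 6.3]
width: -0.0
gripper_force: 3.5
```

Request:
carry_out(
  deltas=[0,0,0,0,0,0.001,1,0,0,0,0,0,0,1],
)

```text
clock: 5.6
eef_pos: [489.1, -257.9, 64.0]
tool_rot: [3.141, -0.0, -0.455]
force: [-3.6, 1.0, 15.5]
width: 0.1
gripper_force: 7.5
```

Request:
carry_out(
  deltas=[0,0,0,0,0,0.001,1,0,0,0,0,0,0,1],
)

```text
clock: 5.85
eef_pos: [489.2, -257.9, 63.9]
tool_rot: [3.141, -0.001, -0.456]
force: [-4.9, 1.0, 23.3]
width: 0.1
gripper_force: 11.6
```

```bash
python3 -c "from h import *; st()"
```

```text
t 5.85 box xyz [ 29.8 -34.1] 63.9 yaw err deg -0.1 rp [ 3.1415e+00 -8.0000e-04] F [-4.9  1.  23.3] w 0.1
```

Lid 3 is bolted too. Next, lid 2.

Request:
carry_out(
  deltas=[0,0,0,0,0,-0.014,1,0,0,0,0,-0.033,0,1,0,0,0,0,-0.033,0,1,0,0,0,0,0,0.01,1,0,0,0,0,0,0,1],
)

```text
clock: 6.48
eef_pos: [518.2, -197.8, 64.9]
tool_rot: [3.141, 0.001, -0.454]
force: [-0.7, 0.2, 0.4]
width: 0.2
gripper_force: 0.0
```

Request:
carry_out(
  deltas=[0,0,0,0,0,0.001,1,0,0,0,0,0,0.001,1,0,0,0,0,0,0,1],
)

```text
clock: 6.85
eef_pos: [518.1, -198.8, 64.2]
tool_rot: [3.141, -0.0, -0.455]
force: [-1.7, 0.2, 7.0]
width: -0.5
gripper_force: 3.4
```

Request:
carry_out(
  deltas=[0,0,0,0,0,0.001,1,0,0,0,0,0,0,1],
)

```text
clock: 7.1
eef_pos: [518.1, -198.8, 64.0]
tool_rot: [3.141, -0.001, -0.456]
force: [-4.2, -0.0, 15.5]
width: -0.2
gripper_force: 7.3
```

Request:
carry_out(
  deltas=[0,0,0,0,0,0.001,1,0,0,0,0,0,0,1],
)

```text
clock: 7.35
eef_pos: [518.1, -198.8, 64.0]
tool_rot: [3.141, -0.001, -0.456]
force: [-5.5, 1.4, 23.1]
width: 0.0
gripper_force: 11.4
```

```bash
python3 -c "from h import *; st()"
```

```text
t 7.35 box xyz [30.  31.7] 64.0 yaw err deg -0.1 rp [ 3.1414e+00 -8.0000e-04] F [-5.5  1.4 23.1] w 0.0
```

Lid 2 is bolted. Lid 1 is the last.

Request:
carry_out(
  deltas=[0,0,0,0,0,-0.014,1,0,0,0,0,-0.0325,0,1,0,0,0,0,-0.0325,0,1,0,0,0,0,0,0.01,1,0,0,0,0,0,0,1],
)

```text
clock: 7.98
eef_pos: [546.6, -139.5, 64.8]
tool_rot: [3.141, 0.001, -0.454]
force: [0.2, -0.5, -0.3]
width: 0.2
gripper_force: 0.0
```

Request:
carry_out(
  deltas=[0,0,0,0,0,0.001,1,0,0,0,0,0,0.001,1,0,0,0,0,0,0,1],
)

```text
clock: 8.35
eef_pos: [546.9, -140.1, 63.6]
tool_rot: [3.141, -0.0, -0.455]
force: [-0.7, -1.5, 2.7]
width: 0.2
gripper_force: 1.2
```

Request:
carry_out(
  deltas=[0,0,0,0,0,0.001,1,0,0,0,0,0,0,1],
)

```text
clock: 8.6
eef_pos: [547.5, -139.4, 62.5]
tool_rot: [3.141, -0.001, -0.454]
force: [-1.6, -2.2, 3.5]
width: -0.4
gripper_force: 1.7
```

Request:
carry_out(
  deltas=[0,0,0,0,0,0.001,1,0,0,0,0,0,0,1],
)

```text
clock: 8.85
eef_pos: [547.7, -139.0, 61.4]
tool_rot: [3.142, -0.001, -0.453]
force: [1.1, -2.4, 3.1]
width: -0.2
gripper_force: 1.7
```

```bash
python3 -c "from h import *; st()"
```

```text
t 8.85 box xyz [30.3 98.5] 61.4 yaw err deg 0.02 rp [ 3.1416e+00 -1.0000e-03] F [ 1.1 -2.4  3.1] w -0.2
```

Lid 1 gives: about 3 N, and it follows the finger. Pressing deeper.

Request:
carry_out(
  deltas=[0,0,0,0,0.001,0.002,1,0,0,0,0,0.001,0.002,1,0,0,0,0,0,0.002,1,0,0,0,0,0,0,1],
)

```text
clock: 9.35
eef_pos: [546.9, -139.6, 55.1]
tool_rot: [-3.141, -0.0, -0.452]
force: [2.4, 0.9, 2.3]
width: 0.5
gripper_force: 1.4
```

Request:
carry_out(
  deltas=[0,0,0,0,0,0.002,1,0,0,0,0,0,0.002,1,0,0,0,0,0,0.002,1,0,0,0,0,0,0.002,1,0,0,0,0,0,0,1],
)

```text
clock: 9.98
eef_pos: [545.8, -141.0, 46.9]
tool_rot: [3.141, 0.001, -0.454]
force: [0.2, 0.5, 1.1]
width: -0.1
gripper_force: 0.5
```

```bash
python3 - <<'E'
from h import *
st(); im=ctrl.get_image("scene")[...,::-1]
cv2.imwrite("pics/s2.png",cv2.resize(im[120:400,200:500],None,fx=1.8,fy=1.8))
E
```

```text
t 9.97 box xyz [29.5 95.8] 46.9 yaw err deg 0.0 rp [3.1407e+00 8.0000e-04] F [0.2 0.5 1.1] w -0.1
```

View pics/s2.png

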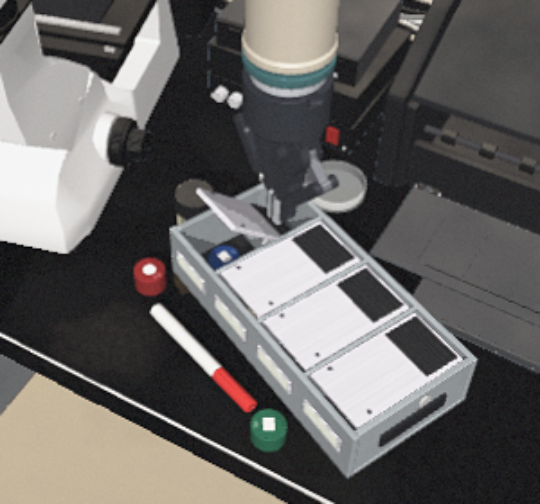

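Lid 1's front edge stands up at roughly 0.75 rad, around (200,195) in the crop; the others are shut. Now up, round to the front, and down.

Request:
carry_out(
  deltas=[0,0,0,0,0,-0.04,1,0,0,0,0,0,-0.04,1,0,0,0,0,0,-0.04,1,0,0,0,-0.04,0,0,1,0,0,0,-0.04,0,0,1,0,0,0,-0.04,0,0,1,0,0,0,0,0,0.04,1,0,0,0,0,0,0.035,1,0,0,0,0,0,0,1],
)

```text
clock: 11.15
eef_pos: [436.1, -87.8, 90.6]
tool_rot: [3.14, 0.006, -0.454]
force: [0.7, -0.9, 0.0]
width: 0.0
gripper_force: 0.0
```

```bash
python3 -c "from h import *; st()"
```

```text
t 11.15 box xyz [-92.5  95.5] 90.6 yaw err deg -0.0 rp [3.1397 0.0059] F [ 0.7 -0.9  0. ] w 0.0
```

Request:
carry_out(
  deltas=[0,0,0,0.01,0,0,1,0,0,0,0.01,0,0,1,0,0,0,0.005,0,0,1,0,0,0,0.005,0,0,1,0,0,0,0.005,0,0,1],
)

```text
clock: 11.78
eef_pos: [468.0, -102.3, 92.3]
tool_rot: [3.142, 0.005, -0.453]
force: [-7.9, 3.8, 6.5]
width: -0.1
gripper_force: 4.3
```

Request:
carry_out(
  deltas=[0,0,0,0.005,0,-0.001,1,0,0,0,0.005,0,-0.001,1,0,0,0,0.005,0,-0.001,1],
)

```text
clock: 12.15
eef_pos: [481.4, -108.9, 95.1]
tool_rot: [3.141, 0.005, -0.453]
force: [-2.6, 1.3, 1.9]
width: -0.1
gripper_force: 1.5
```

```bash
python3 - <<'E'
from h import *
st(); im=ctrl.get_image("scene")[...,::-1]
cv2.imwrite("pics/s3.png",cv2.resize(im[120:400,200:500],None,fx=1.8,fy=1.8))
E
```

```text
t 12.15 box xyz [-42.5  96.4] 95.1 yaw err deg 0.05 rp [3.1414 0.0045] F [-2.6  1.3  1.9] w -0.1
```

View pics/s3.png

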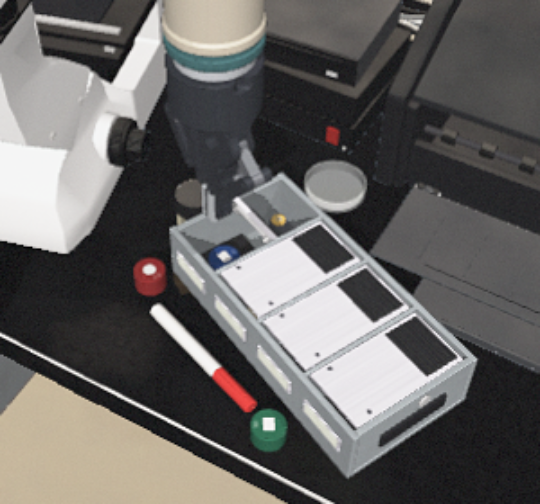

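The lid is being pushed back by the fingertips at about (215,205) and is roughly 1.05 rad open. Continuing.

Request:
carry_out(
  deltas=[0,0,0,0.005,0,-0.001,1,0,0,0,0.005,0,-0.001,1,0,0,0,0.005,0,-0.001,1,0,0,0,0.005,0,0,1],
)

```text
clock: 12.7
eef_pos: [502.1, -119.0, 98.4]
tool_rot: [-3.142, -0.001, -0.453]
force: [-1.6, 1.4, 0.1]
width: 0.1
gripper_force: 0.7
```

Request:
carry_out(
  deltas=[0,0,0,0.004,0,0,1,0,0,0,0.003,0,0,1,0,0,0,0.002,0,0,1,0,0,0,0,0,0,1],
)

```text
clock: 13.2
eef_pos: [509.8, -122.7, 98.3]
tool_rot: [-3.142, -0.0, -0.453]
force: [-1.2, 0.1, -0.2]
width: 0.3
gripper_force: 0.3
```

```bash
python3 -c "from h import *; st()"
```

```text
t 13.2 box xyz [-11.   96.5] 98.3 yaw err deg 0.03 rp [-3.1416e+00 -3.0000e-04] F [-1.2  0.1 -0.2] w 0.3
```

Request:
carry_out(
  deltas=[0,0,0,0.002,0,0,1,0,0,0,0.001,0,0,1,0,0,0,0,0,0,1],
)

```text
clock: 13.58
eef_pos: [512.2, -123.9, 98.3]
tool_rot: [3.142, 0.0, -0.453]
force: [-2.1, 0.2, 0.3]
width: 0.1
gripper_force: 0.7
```

Request:
carry_out(
  deltas=[0,0,0,0.001,0,0,1,0,0,0,0.001,0,0,1,0,0,0,0,0,0,1],
)

```text
clock: 13.95
eef_pos: [514.0, -124.7, 98.2]
tool_rot: [3.142, 0.0, -0.453]
force: [-1.2, 1.3, -0.6]
width: 0.0
gripper_force: 0.7
```

Request:
carry_out(
  deltas=[0,0,0,0.001,0,0,1,0,0,0,0.001,0,0,1,0,0,0,0,0,0,1],
)

```text
clock: 14.32
eef_pos: [516.0, -125.7, 98.3]
tool_rot: [-3.142, -0.0, -0.453]
force: [-0.4, 0.4, -0.7]
width: -0.6
gripper_force: 0.7
```

```bash
python3 -c "from h import *; st()"
```

```text
t 14.32 box xyz [-4.  96.5] 98.3 yaw err deg 0.03 rp [-3.1415e+00 -2.0000e-04] F [-0.4  0.4 -0.7] w -0.6
```

Still no stop force, so I'll push 1 mm at a time until it rises.

Request:
carry_out(
  deltas=[0,0,0,0.001,0,0,1,0,0,0,0.001,0,0,1,0,0,0,0,0,0,1],
)

```text
clock: 14.7
eef_pos: [516.1, -125.8, 98.2]
tool_rot: [3.142, 0.003, -0.453]
force: [-5.6, 2.4, 1.4]
width: -0.2
gripper_force: 3.0
```

Request:
carry_out(
  deltas=[0,0,0,0.001,0,0,1,0,0,0,0.001,0,0,1,0,0,0,0,0,0,1],
)

```text
clock: 15.08
eef_pos: [516.2, -125.9, 98.1]
tool_rot: [3.142, 0.007, -0.453]
force: [-7.7, 4.1, 5.9]
width: -0.2
gripper_force: 5.0
```

Request:
carry_out(
  deltas=[0,0,0,0.001,0,0,1,0,0,0,0,0,0,1],
)

```text
clock: 15.32
eef_pos: [516.3, -125.9, 98.1]
tool_rot: [3.142, 0.009, -0.453]
force: [-9.3, 4.2, 7.5]
width: 0.0
gripper_force: 6.0
```

```bash
python3 -c "from h import *; st()"
```

```text
t 15.32 box xyz [-3.7 96.5] 98.1 yaw err deg 0.05 rp [3.1416 0.0088] F [-9.3  4.2  7.5] w 0.0
```

The lid is at its stop. Backing away forward and up, then checking.

Request:
carry_out(
  deltas=[0,0,0,-0.01,0,0,1,0,0,0,-0.03,0,0,1,0,0,0,-0.04,0,0,1,0,0,0,-0.02,0,-0.02,1,0,0,0,0,0,-0.05,1,0,0,0,0,0.04,-0.04,1,0,0,0,0,0.06,0,1,0,0,0,0,0.06,0,1,0,0,0,0,0.06,0,1,0,0,0,0,0.06,0,1,0,0,0,0,0,0,1],
)

```text
clock: 16.7
eef_pos: [305.5, -342.0, 209.2]
tool_rot: [3.137, -0.005, -0.464]
force: [0.5, 1.2, -0.5]
width: 0.1
gripper_force: 0.0
```

```bash
python3 - <<'E'
from h import *
st()
for n in("scene","top"):
    im=ctrl.get_image(n)[...,::-1]; cv2.imwrite(f"pics/{n}4.png",im)
a=cv2.imread("pics/scene4.png")[160:400,240:490];b=cv2.imread("pics/top4.png")[160:400,260:510]
cv2.imwrite("pics/both4.png",cv2.resize(np.hstack([a,b]),None,fx=1.6,fy=1.6))
for th in(1.5,1.75):
    P=[[64*-np.cos(th),y] for y in(125,67)]
    W=np.array(P)@Rb.T+O; print(th,[ (proj(n,np.c_[W,np.full(2,60+64*np.sin(th))])-o).round(1)*1.6 for n,o in(("scene",[240,160]),("top",[260-250,160]))])
E
```

```text
t 16.7 box xyz [ -98.4 -190.1] 209.2 yaw err deg -0.56 rp [ 3.1368 -0.0047] F [ 0.5  1.2 -0.5] w 0.1
1.5 [array([[142.88,  74.4 ],
       [176.96, 108.  ]]), array([[510.72, 106.4 ],
       [560.  , 130.88]])]
1.75 [array([[155.68,  68.8 ],
       [190.08, 101.92]]), array([[517.44,  93.12],
       [566.4 , 117.6 ]])]
```

View pics/both4.png

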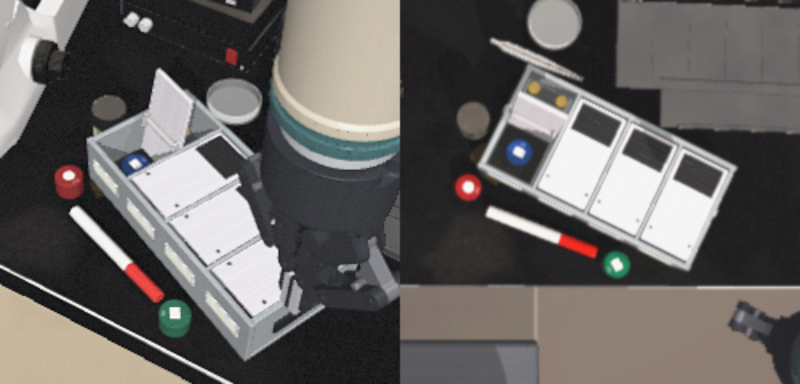

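Lid 1's top edge lies at (157,70)-(190,103) in the scene crop, which matches the 1.75 rad prediction. The other lids are flat, the loose things have not moved, and the arm is clear. Handing in.

```bash
python3 -c "from h import *; st(); print(ctrl.finish_job())"
```

```text
t 16.8 box xyz [ -98.4 -184.4] 208.6 yaw err deg -0.1 rp [ 3.1409e+00 -2.1000e-03] F [-0.2 -0.1  0.4] w -0.1
the job is handed in; nothing more can be done
None
```

Lid 1 was the unbolted one: it now stands open against its stop (about 1.75 rad by the camera check), lids 2–4 are shut, the loose things look unmoved, and the job was handed in at 16.8 s; no verdict was returned.

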